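Log the sealed canister, then crack its lid and hold it ajar

TASK

Keeping its lid shut, turn the steel canister by the fin on its lid until the white tag on its side faces the reader on the same stand, and let the reader see it squarely for a second. Then, with the tag still facing the reader, pull the lid up by its fin until the sticky seal lets go, and finish holding the lid only slightly open, with about 2 cm of gap at the front rim: do not let it fly wide open, do not let go, and leave the bottle, beaker and dish standing about the stand where they are.

Things in the scene. Friction and masses are not known exactly. Their poses are not given: they have to be found in the camera images.
- scan_stand: fixed stand: aluminium plate 150 x 270 x 12 mm (x -75 to +75, y -80 to +190) carrying the canister and a black reader head (64 x 46 x 46 mm, top 95 mm above the table, window facing -y). Origin on the table, on the canister's vertical turning axis; z up; y points from that axis to the reader; yaw is its turn about z
- canister (a joint): turn of the canister about the stand's z axis, rad, counter-clockwise from above positive; 0: tag faces the reader squarely. Starts at 0.6 to 1.3 (tag towards the stand's -x side), stops at -0.6 and 1.7; 0.12 N m of friction, stays where left. Steel cylinder 100 mm across, rim 118 mm above the table, held down in the stand
- canister_lid (a joint): opening angle of the lid, rad: 0 shut, up to 1.2; 0.18 is a gap of about 20 mm at the front rim. The seal resists a pull of roughly 10 to 17 N at the fin, peaks in the first few millimetres, is past by 0.09 rad; then only the lid's weight remains (about 2 N at the fin). Let go, the lid falls shut
- lid_hinge (a point): middle of the lid's horizontal hinge axis, at the rim opposite the fin, 58 mm from the canister's turning axis, 118 mm above the table. The lid: a steel disc 107 mm across, 10 mm thick, 0.25 kg, top face 128 mm above the table when shut
- handle (a point): centre of the lid's fin handle: upright black plate 12 mm thick, 36 mm long (radially), its top 172 mm above the table and 44 mm over the lid when shut; 28 mm from the turning axis, 86 mm from the hinge axis, centre 150 mm above the table. At turn 0 it is at the stand's -x side. Frame: x radial, from fin to hinge; y across the 12 mm; z up when shut
- mark (a point): centre of the white tag with black bars (30 x 44 mm) on the canister's side, 52 mm from the turning axis, 70 mm above the table; at turn 0 it is on the stand's +y side, a quarter turn from the fin
- scan_window (a point): centre of the reader's window, 117 mm from the canister's turning axis, 72 mm above the table
- reagent_amber: bystander: amber bottle with black cap, 54 mm across, 108 mm high, standing behind the stand; origin under its centre
- beaker: bystander: empty glass beaker, 55 mm across, 68 mm high, standing on the robot's side of the stand; origin under its centre
- petri_dish: bystander: flat closed dish, 62 mm across, 13 mm high, lying on the robot's side of the stand; origin under its centre

How it is judged:
By the outcome, as a careful person would: the job done as asked, in the order asked, and still so for the second after the job is handed in, while the arm keeps its last pose, push and grip.
It also fails if it takes over 35 s, if anything falls off the work surface, if the arm or the gripper's body presses on something with over 40 N, if the wrist force passes 120 N, or if a joint passes its speed limit or range.

ROBOT

A 6-joint arm with a two-finger parallel gripper is mounted at the origin on a cart in front of the work surface, level with it; the furniture and walls round the work are solid. World frame = base frame: x ahead of the robot, y to its left, z up, the work surface at z = 0. Lengths are in m, angles in rad, forces in N, time in s.
With the tool pointing down it reaches from about 0.25 to 0.725 m from the base axis. Payload 4 kg.
Tool frame: the origin (TCP) lies midway between the tips of the shut fingers; the grasp point (between the pads) lies 19 mm behind it; z points along the fingers, y is the line along which they close (so a half turn about z gives the same grasp; the last joint's range is limited). The gripper opens to 85 mm and grips with 20 to 120 N. Pads are 22 mm wide; open, the fingers measure 114 mm over their backs; the gripper's body (76 mm by 85 mm) begins 54 mm behind the grasp point. The pads swing forward as they close: fully open they stand 13 mm farther back than shut.
Start: joints at [-1.342, 0.241, 0.005, 1.335, 0, 1.571], TCP at [0.113, -0.487, 0.209] pointing down, gripper open.
Joint ranges: [-2.72, 2.72], [-1.05, 1.87], [-1.09, 1.28], [-1.99, 2.15], [-1.42, 1.44], [-3.14, 3.14]. Speed limits (rad/s): [2.79, 2.79, 3.14, 3.14, 3.14, 3.14].

INTERFACE

Orientations are given as a unit quaternion [x, y, z, w].
In Python, from workcell import bot gives the robot as it stands. The module is installed in compiled form; this text tells all that it offers.
- The arm moves only by the tool drive_tool, never from a script. Its arguments are lists of equal length, an entry for each row: "slide": the shift along the tool's x, y, z scaled (see below), a list of three; "rotation": the turn, a rotation vector about the tool's x, y, z scaled (see below), a list of three. A call has exactly 8 rows; each row is the pose to reach, as a shift and turn from the pose commanded when the call began, along the tool's axes at that moment; what a row does not reach only later rows make up. The controller multiplies each number of a shift by 250 mm and each number of a turn by 0.5 rad. A row lasts 1/8 s, in which the tool goes at most 62.5 mm and 10.7 degrees, less where a joint would pass 70% of its speed; a pose out of reach is approached as far as the arm can. A call with a number of a shift or a turn outside -1 to 1 is refused whole. A call with a gripper value outside its range is refused whole. "gripper" is the opening, from 0 (shut) to 1 (fully open), set as the call begins (left out, the last holds). The fingers move at their own pace and stop on an object; the grip force is fixed at half the most. Time passes only in rows, so rows that repeat a pose let the fingers close, or fill a call up. It gives the time, the measured TCP pose, the force, the opening and the grip force at its end, in the units of the state.
- bot.get_obs(): the state, without advancing time (a new reading comes with each control period).
- bot.camera(name): name is "scene" or "top"; returns a dict with "image" (400x640x3 uint8, red, green, blue), "z_map" (400x640 float32, m along the optical axis (not along the pixel's ray), 0 where there is no reading), "camera_matrix" (3x3 intrinsics, pixels), "xyz" and "orientation" of the camera in the world. Camera axes: x right, y up, looking along -z (the intrinsics and any distortion apply to the point x, -y, -z); pixel columns grow to the right and rows downward; lengths in m; the calibration is good to about 2 mm. A picture is of the moment at which its call begins.
- bot.job_done(): hands the job in; it is judged then, once.
The state is a dict: "clock": time; "joint_pos": joint angles; "joint_vel": joint speeds; "tau": joint torques, N m; "eef_pos": TCP position; "tool_rot": TCP orientation; "ft_force": force on the tool from outside, world axes, zero at the start; "ft_torque": the same for the moment, N m; "grip_width": finger opening in m; "grasp_force": force on a finger pad.
Only numpy, scipy, OpenCV 4.12 (cv2) and the standard library are available. Lean on these libraries where they do the work, as an engineer would, in place of code of your own. Each camera call takes 0.05 s, during which the arm holds its last target. There are 200 camera calls.

## Working session

There is one attempt and no reset: what is moved stays moved. The work goes in short steps, Python scripts to look and compute and a tool call to move; the robot and the scene stay as the last step left them, time stands still between calls to the robot, and variables do not carry over. Pictures are saved under pics/ and viewed, at most 10 in all, crops included, and the job is handed in when it is done.

Besides the shell and the picture viewer there is one more tool, called after "Call:" as name(argument=value, ...), one argument or row to a line, values as JSON. drive_tool: Moves the arm, as the interface text tells. Shifts and turns lie within -1 to 1; 1 stands for 250 mm of shift or 0.5 rad of turn. Its arguments: {"type":"object","properties":{"slide":{"type":"array","items":{"type":"array","items":{"type":"number"}}},"rotation":{"type":"array","items":{"type":"array","items":{"type":"number"}}},"gripper":{"type":"number"}},"required":["slide","rotation"]}

```bash
mkdir -p pics; cat > h.py <<'E'
import numpy as np,cv2
from scipy.spatial.transform import Rotation as R
from workcell import bot
def cloud(c):
    z=c["z_map"];K=np.array(c["camera_matrix"]);v,u=np.mgrid[:z.shape[0],:z.shape[1]]
    p=np.stack([(u-K[0,2])/K[0,0]*z,-(v-K[1,2])/K[1,1]*z,-z],-1)
    w=p@R.from_quat(c["orientation"]).as_matrix().T+np.array(c["xyz"]); w[z==0]=np.nan
    return w
E
python3 - <<'E'
from h import *
o=bot.get_obs();print({k:np.round(v,3) for k,v in o.items()})
ims=[]
for n in("scene","top"):
    c=bot.camera(n);cv2.imwrite(f"pics/{n}0.png",c["image"][:,:,::-1]);np.savez(f"{n}0.npz",w=cloud(c),im=c["image"])
    print(n,c["xyz"],c["orientation"],c["camera_matrix"])
E
```

```text
{'clock': np.float64(0.0), 'joint_pos': array([-1.342,  0.241,  0.004,  1.335, -0.   ,  1.571]), 'joint_vel': array([ 0.001, -0.   ,  0.   ,  0.   ,  0.   , -0.001]), 'tau': array([ 1.0000e-03, -3.7232e+01,  2.5241e+01,  1.7000e-02,  0.0000e+00,
        0.0000e+00]), 'eef_pos': array([ 0.113, -0.486,  0.208]), 'tool_rot': array([ 0.993,  0.114, -0.   , -0.001]), 'ft_force': array([ 0.272, -0.48 , -0.275]), 'ft_torque': array([ 0.024,  0.019, -0.004]), 'grasp_force': np.float64(0.0), 'grip_width': np.float64(0.085)}
scene [-0.05070978  0.80521168  0.60641778] [-0.19864596  0.46945462  0.79450752 -0.33001507] [[508.84574656   0.         318.3061926 ]
 [  0.         508.84574656 197.74123907]
 [  0.           0.           1.        ]]
top [0.52937027 0.18076686 0.97363302] [-0.020331    0.00833994  0.7101714  -0.70368579] [[431.49809612   0.         317.84205224]
 [  0.         431.49809612 198.51975628]
 [  0.           0.           1.        ]]
```

View pics/scene0.png

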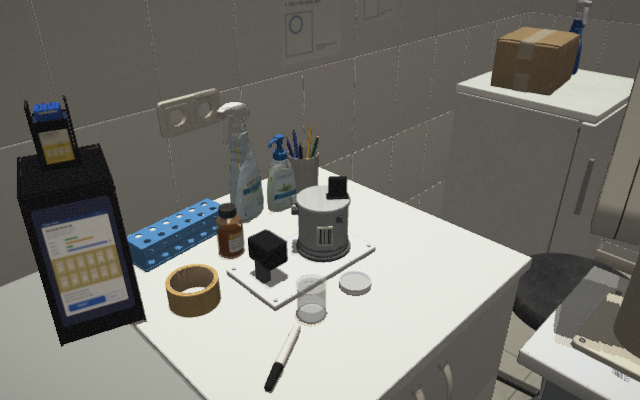

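View pics/top0.png

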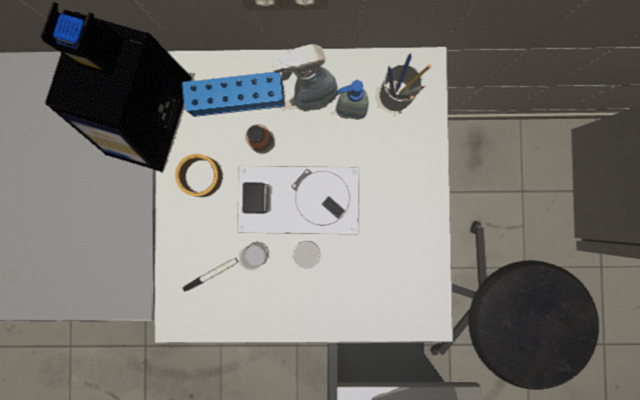

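The scene view shows the canister at (324,220) with its tag turned at (323,236) and the fin at (338,187). The top view shows the lid centre near (322,197), the fin at (333,207), the hinge at (302,180), the reader at (256,198), the beaker at (254,256), the dish at (306,254) and the bottle at (260,138).

```bash
python3 - <<'E'
from h import *
d=np.load("top0.npz");w=d["w"];s=np.load("scene0.npz")["w"]
roi=np.zeros(w.shape[:2],bool);roi[150:245,230:370]=1
def sel(w,lo,hi,roi): return w[roi&(w[...,2]>lo)&(w[...,2]<hi)]
def rect(p):
    r=cv2.minAreaRect((p[:,:2]*1000).astype(np.float32));return np.round(cv2.boxPoints(r)),np.round(r[0],1),np.round(r[1],1),r[2]
pl=sel(w,.008,.016,roi);print("plate",len(pl),rect(pl))
lid=sel(w,.122,.134,roi);print("lid",len(lid),rect(lid),cv2.minEnclosingCircle((lid[:,:2]*1000).astype(np.float32)))
f=sel(w,.160,.185,roi);print("fin top",len(f),f.mean(0),rect(f))
sr=np.zeros(s.shape[:2],bool);sr[165:210,315:360]=1
f=sel(s,.14,.185,sr);print("fin scene",len(f),f.mean(0),rect(f))
r=sel(w,.08,.1,roi);print("reader",rect(r)[1:])
for n,(u,v) in dict(bottle=(260,138),beaker=(254,256),dish=(306,254)).items():
    q=np.zeros_like(roi);q[v-22:v+22,u-22:u+22]=1;q&=~roi
    p=sel(w,.008,.2,q);print(n,rect(p)[1:],p[:,2].max())
E
```

```text
plate 4565 (array([[464., 109.],
       [675., 105.],
       [680., 375.],
       [469., 379.]], dtype=float32), array([572. , 242.2]), array([270.1, 211. ]), 88.80010223388672)
lid 2212 (array([[509., 138.],
       [614., 130.],
       [623., 243.],
       [518., 251.]], dtype=float32), array([565.9, 190.6]), array([113.9, 105.1]), 85.60604095458984) ((569.9948120117188, 190.53118896484375), 58.68692398071289)
fin top 121 [0.54684831 0.1663784  0.17236722] (array([[530., 157.],
       [539., 149.],
       [563., 175.],
       [555., 183.]], dtype=float32), array([546.9, 166.2]), array([35.6, 11.8]), 46.32311248779297)
fin scene 317 [0.54333812 0.16956058 0.15937965] (array([[528., 161.],
       [536., 152.],
       [560., 176.],
       [551., 184.]], dtype=float32), array([544. , 168.4]), array([33.2, 12. ]), 45.03813552856445)
reader (array([568.8, 327.4]), array([48.4, 64. ]), 89.67132568359375)
bottle (array([697.2, 321.2]), array([51.1, 53.8]), 40.2055549621582) 0.1134465531897122
beaker (array([444.1, 350. ]), array([77.2, 52.4]), 89.20655059814453) 0.07369826004497315
dish (array([440. , 224.4]), array([57.9, 51.3]), 89.59039306640625) 0.01896397513381809
```

```bash
python3 - <<'E'
from h import *
from scipy.optimize import least_squares
d=np.load("top0.npz");w=d["w"]
roi=np.zeros(w.shape[:2],bool);roi[160:238,230:370]=1
p=w[roi&(w[...,2]>.008)&(w[...,2]<.016)][:,:2]*1000
p=p[p[:,0]>475]
print(np.round(cv2.boxPoints(cv2.minAreaRect(p.astype(np.float32)))))
for y in range(125,375,25):
    q=p[abs(p[:,1]-y)<6][:,0]; print(y,q.min().round(),q.max().round())
# lid disc rim fit, ignoring hinge side
l=w[roi&(w[...,2]>.122)&(w[...,2]<.134)][:,:2]*1000
c=np.array([566,187.])
for _ in range(3):
    a=np.arctan2(*(l-c).T[::-1]);r=np.hypot(*(l-c).T);b=(a//(np.pi/24)).astype(int)
    e=np.array([l[b==k][r[b==k].argmax()] for k in np.unique(b) if not 4<=k<=9])
    s=least_squares(lambda v:np.hypot(*(e-v[:2]).T)-v[2],[*c,53],loss='soft_l1');c=s.x[:2]
print("lid",s.x)
E
```

```text
[[489. 109.]
 [639. 106.]
 [645. 376.]
 [495. 379.]]
125 491.0 638.0
150 491.0 639.0
175 491.0 639.0
200 492.0 639.0
225 492.0 640.0
250 492.0 642.0
275 495.0 642.0
300 495.0 643.0
325 495.0 643.0
350 495.0 643.0
lid [565.62476193 187.11961111  52.88436983]
```

Call:
drive_tool(
  slide=[
    [0.09,-0.09,-0.04],
    [0.19,-0.18,-0.08],
    [0.29,-0.27,-0.12],
    [0.38,-0.36,-0.16],
    [0.48,-0.45,-0.2],
    [0.57,-0.54,-0.2],
    [0.67,-0.63,-0.2],
    [0.76,-0.72,-0.2],
  ],
  rotation=[
    [0,0,0],
    [0,0,0],
    [0,0,-0.1],
    [0,0,-0.2],
    [0,0,-0.3],
    [0,0,-0.4],
    [0,0,-0.4],
    [0,0,-0.4],
  ],
  gripper=1,
)

```text
clock: 1.1
eef_pos: [0.2579, -0.2674, 0.2583]
tool_rot: [0.977, 0.213, -0.0, -0.0]
ft_force: [-0.1, -0.1, 0.3]
grip_width: 0.085
grasp_force: 0.0
```

```bash
cat > st.py <<'E'
from h import *
o=bot.get_obs();m=R.from_quat(o["tool_rot"]).as_matrix()
print(o["clock"],"j",np.round(o["joint_pos"],3),"p",np.round(o["eef_pos"],4),"yaw",np.degrees(np.arctan2(m[1,0],m[0,0])).round(2),"z",m[:,2].round(3),"F",np.round(o["ft_force"],1),np.round(o["ft_torque"],2),"w",o["grip_width"],o["grasp_force"])
E
python3 st.py
```

```text
1.1 j [-0.803 -0.034 -0.177  1.429  0.     1.909] p [ 0.2579 -0.2674  0.2583] yaw 24.57 z [-0.  0. -1.] F [-0.1 -0.1  0.3] [-0.03 -0.01 -0.05] w 0.0849963895288856 0.0
```

Call:
drive_tool(
  slide=[
    [0.11,-0.07,0],
    [0.22,-0.14,0],
    [0.33,-0.21,0],
    [0.44,-0.27,0],
    [0.55,-0.34,0],
    [0.66,-0.41,0],
    [0.78,-0.48,0],
    [0.88,-0.55,0],
  ],
  rotation=[
    [0,0,0.13],
    [0,0,0.26],
    [0,0,0.39],
    [0,0,0.52],
    [0,0,0.65],
    [0,0,0.78],
    [0,0,0.9],
    [0,0,1],
  ],
)

```text
clock: 2.1
eef_pos: [0.4009, -0.0509, 0.2582]
tool_rot: [0.999, -0.036, -0.0, -0.0]
ft_force: [-0.4, -0.4, -0.1]
grip_width: 0.0851
grasp_force: 0.0
```

```bash
cat >> st.py <<'E'
import sys
if len(sys.argv)>1:
    t=np.array([float(a) for a in sys.argv[1:4]]);print("to go",((t-o["eef_pos"])@m/.25).round(3))
E
python3 st.py 0.5465 0.1665 0.23
```

```text
2.1 j [-0.126  0.032 -0.111  1.428 -0.     3.088] p [ 0.4009 -0.0509  0.2582] yaw -4.15 z [-0.001  0.    -1.   ] F [-0.4 -0.4 -0.1] [-0.06 -0.03  0.04] w 0.08505936049383622 0.0
to go [ 0.518 -0.91   0.112]
```

Call:
drive_tool(
  slide=[
    [0.07,-0.11,0],
    [0.13,-0.23,0],
    [0.2,-0.34,0],
    [0.26,-0.46,0],
    [0.33,-0.57,0],
    [0.39,-0.68,0],
    [0.46,-0.8,0],
    [0.52,-0.91,0],
  ],
  rotation=[
    [0,0,-0.13],
    [0,0,-0.26],
    [0,0,-0.39],
    [0,0,-0.52],
    [0,0,-0.65],
    [0,0,-0.78],
    [0,0,-0.9],
    [0,0,-1],
  ],
)

```text
clock: 3.1
eef_pos: [0.5467, 0.1666, 0.2579]
tool_rot: [0.977, 0.214, -0.001, 0.0]
ft_force: [1.1, -0.1, 0.6]
grip_width: 0.0856
grasp_force: 0.0
```

Call:
drive_tool(
  slide=[
    [0,0,0],
    [0,0,0],
    [0,0,0],
    [0,0,0],
    [0,0,0],
    [0,0,0],
    [0,0,0],
    [0,0,0],
  ],
  rotation=[
    [0,0,-0.13],
    [0,0,-0.26],
    [0,0,-0.39],
    [0,0,-0.52],
    [0,0,-0.65],
    [0,0,-0.78],
    [0,0,-0.9],
    [0,0,-1],
  ],
)

```text
clock: 4.1
eef_pos: [0.5461, 0.1655, 0.2579]
tool_rot: [0.894, 0.449, -0.001, -0.0]
ft_force: [-0.3, 0.4, 0.1]
grip_width: 0.0853
grasp_force: 0.0
```

Call:
drive_tool(
  slide=[
    [0,0,0],
    [0,0,0],
    [0,0,0],
    [0,0,0],
    [0,0,0],
    [0,0,0],
    [0,0,0],
    [0,0,0],
  ],
  rotation=[
    [0,0,-0.13],
    [0,0,-0.26],
    [0,0,-0.39],
    [0,0,-0.52],
    [0,0,-0.65],
    [0,0,-0.78],
    [0,0,-0.9],
    [0,0,-1],
  ],
)

```text
clock: 5.1
eef_pos: [0.5461, 0.1655, 0.2579]
tool_rot: [0.755, 0.656, -0.001, -0.0]
ft_force: [0.1, -0.1, 0.1]
grip_width: 0.0857
grasp_force: 0.0
```

Call:
drive_tool(
  slide=[
    [0,0,0],
    [0,0,0],
    [0,0,0],
    [0,0,0],
    [0,0,0],
    [0,0,0],
    [0,0,0],
    [0,0,0],
  ],
  rotation=[
    [0,0,-0.13],
    [0,0,-0.26],
    [0,0,-0.39],
    [0,0,-0.52],
    [0,0,-0.65],
    [0,0,-0.78],
    [0,0,-0.9],
    [0,0,-1],
  ],
)

```text
clock: 6.1
eef_pos: [0.5461, 0.1655, 0.2579]
tool_rot: [0.569, 0.822, -0.001, -0.0]
ft_force: [-0.0, 0.5, -0.3]
grip_width: 0.0855
grasp_force: 0.0
```

Call:
drive_tool(
  slide=[
    [0,0,0],
    [0,0,0],
    [0,0,0],
    [0,0,0],
    [0,0,0],
    [0,0,0],
    [0,0,0],
    [0,0,0],
  ],
  rotation=[
    [0,0,-0.13],
    [0,0,-0.26],
    [0,0,-0.39],
    [0,0,-0.52],
    [0,0,-0.65],
    [0,0,-0.78],
    [0,0,-0.9],
    [0,0,-1],
  ],
)

```text
clock: 7.1
eef_pos: [0.5461, 0.1655, 0.2579]
tool_rot: [0.348, 0.937, -0.0, -0.001]
ft_force: [-0.2, -0.7, -0.4]
grip_width: 0.0856
grasp_force: 0.0
```

Call:
drive_tool(
  slide=[
    [0,0,0],
    [0,0,0],
    [0,0,0],
    [0,0,0],
    [0,0,0],
    [0,0,0],
    [0,0,0],
    [0,0,0],
  ],
  rotation=[
    [0,0,-0.13],
    [0,0,-0.26],
    [0,0,-0.39],
    [0,0,-0.52],
    [0,0,-0.65],
    [0,0,-0.78],
    [0,0,-0.9],
    [0,0,-1],
  ],
)

```text
clock: 8.1
eef_pos: [0.5461, 0.1655, 0.2579]
tool_rot: [0.105, 0.994, -0.0, -0.001]
ft_force: [0.1, 1.0, -0.0]
grip_width: 0.0855
grasp_force: 0.0
```

Call:
drive_tool(
  slide=[
    [0,0,0],
    [0,0,0],
    [0,0,0],
    [0,0,0],
    [0,0,0],
    [0,0,0],
    [0,0,0],
    [0,0,0],
  ],
  rotation=[
    [0,0,-0.13],
    [0,0,-0.26],
    [0,0,-0.39],
    [0,0,-0.52],
    [0,0,-0.65],
    [0,0,-0.78],
    [0,0,-0.9],
    [0,0,-1],
  ],
)

```text
clock: 9.1
eef_pos: [0.5461, 0.1655, 0.2579]
tool_rot: [-0.144, 0.99, -0.0, -0.001]
ft_force: [-0.1, 0.4, 0.4]
grip_width: 0.0853
grasp_force: 0.0
```

```bash
python3 st.py 0.5465 0.1665 0.137
```

```text
9.1 j [0.294 0.374 0.316 1.515 0.    0.005] p [0.5461 0.1655 0.2579] yaw -163.45 z [-0.001 -0.    -1.   ] F [-0.1  0.4  0.4] [ 0.02 -0.    0.04] w 0.0852894842084406 0.0
to go [-0.003  0.003  0.484]
```

Call:
drive_tool(
  slide=[
    [0,0,0.03],
    [0,0,0.06],
    [0,0,0.1],
    [0,0,0.13],
    [0,0,0.16],
    [0,0,0.16],
    [0,0,0.16],
    [0,0,0.16],
  ],
  rotation=[
    [0,0,-0.13],
    [0,0,-0.26],
    [0,0,-0.39],
    [0,0,-0.52],
    [0,0,-0.65],
    [0,0,-0.78],
    [0,0,-0.9],
    [0,0,-1],
  ],
)

```text
clock: 10.1
eef_pos: [0.546, 0.1655, 0.2179]
tool_rot: [-0.384, 0.923, 0.0, -0.001]
ft_force: [-0.3, -0.1, -0.1]
grip_width: 0.0855
grasp_force: 0.0
```

```bash
python3 st.py 0.5465 0.1665 0.137; python3 - <<'E'
from h import *
a=[bot.camera(n)["image"] for n in("scene","top")]
im=np.hstack([cv2.resize(a[0][110:310,230:430],(400,400)),cv2.resize(a[1][110:310,220:420],(400,400))])
cv2.imwrite("pics/g1.png",im[:,:,::-1])
E
```

```text
10.1 j [ 0.294  0.381  0.224  1.416 -0.    -0.495] p [0.546  0.1655 0.2179] yaw -134.8 z [-0.001 -0.    -1.   ] F [-0.3 -0.1 -0.1] [-0.01 -0.    0.05] w 0.08554492349251039 0.0
to go [-0.005  0.001  0.324]
```

View pics/g1.png

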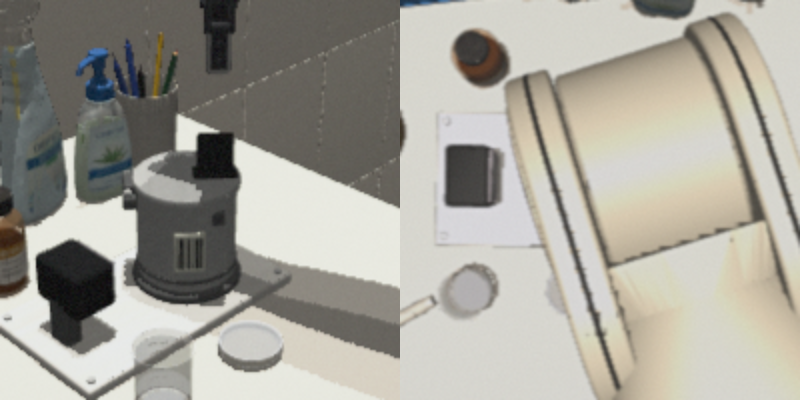

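The picture shows, on the left, the fingers lined up above the fin: finger tip at (217,70), fin at (215,150), and the tag at (189,252). On the right the arm hides the canister. Descend and grip next.

Call:
drive_tool(
  slide=[
    [-0.005,0,0.05],
    [-0.005,0,0.1],
    [-0.005,0,0.15],
    [-0.005,0,0.2],
    [-0.005,0,0.25],
    [-0.005,0,0.29],
    [-0.005,0,0.32],
    [-0.005,0,0.32],
  ],
  rotation=[
    [0,0,-0.04],
    [0,0,-0.04],
    [0,0,-0.04],
    [0,0,-0.04],
    [0,0,-0.04],
    [0,0,-0.04],
    [0,0,-0.04],
    [0,0,-0.04],
  ],
)

```text
clock: 11.2
eef_pos: [0.5469, 0.1664, 0.138]
tool_rot: [-0.393, 0.92, 0.0, -0.001]
ft_force: [0.4, -0.2, 0.5]
grip_width: 0.0855
grasp_force: 0.0
```

Call:
drive_tool(
  slide=[
    [0,0,0],
    [0,0,0],
    [0,0,0],
    [0,0,0],
    [0,0,0],
    [0,0,0],
    [0,0,0],
    [0,0,0],
  ],
  rotation=[
    [0,0,0],
    [0,0,0],
    [0,0,0],
    [0,0,0],
    [0,0,0],
    [0,0,0],
    [0,0,0],
    [0,0,0],
  ],
  gripper=0,
)

```text
clock: 12.2
eef_pos: [0.5465, 0.1674, 0.139]
tool_rot: [-0.393, 0.919, 0.001, -0.0]
ft_force: [-4.5, 3.5, 4.2]
grip_width: 0.0105
grasp_force: 59.4
```

```bash
python3 st.py 0.5656 0.187 0.137; python3 - <<'E'
from h import *
# arc waypoints about the axis, in the tool frame, scaled
o=bot.get_obs();m=R.from_quat(o["tool_rot"]).as_matrix()
v=(o["eef_pos"]-np.array([.5656,.187,o["eef_pos"][2]]))
for a in np.arange(1,17)*-.83/16:
    print(a.round(3),((R.from_rotvec([0,0,a]).apply(v)-v)@m/.25).round(3), (-a/.5).round(3))
E
```

```text
12.2 j [ 0.296  0.419  0.074  1.227  0.002 -0.512] p [0.5465 0.1674 0.139 ] yaw -133.7 z [-0.001  0.002 -1.   ] F [-4.5  3.5  4.2] [0.66 0.9  0.16] w 0.010489431507885809 59.442084431648254
to go [-0.11  -0.001  0.008]
-0.052 [-0.     0.006  0.   ] 0.104
-0.104 [-0.001  0.011  0.   ] 0.208
-0.156 [-0.001  0.017  0.   ] 0.311
-0.208 [-0.003  0.023  0.   ] 0.415
-0.259 [-0.004  0.028  0.   ] 0.519
-0.311 [-0.006  0.033  0.   ] 0.622
-0.363 [-0.008  0.039  0.   ] 0.726
-0.415 [-0.01   0.044  0.   ] 0.83
-0.467 [-0.012  0.049  0.   ] 0.934
-0.519 [-0.015  0.054  0.   ] 1.037
-0.571 [-0.018  0.059  0.   ] 1.141
-0.622 [-0.021  0.064  0.   ] 1.245
-0.674 [-0.025  0.068  0.   ] 1.349
-0.726 [-0.028  0.072  0.   ] 1.452
-0.778 [-0.032  0.077  0.   ] 1.556
-0.83 [-0.036  0.08   0.   ] 1.66
```

Call:
drive_tool(
  slide=[
    [0,0.006,0],
    [-0.001,0.011,0],
    [-0.001,0.017,0],
    [-0.003,0.023,0],
    [-0.004,0.028,0],
    [-0.006,0.033,0],
    [-0.008,0.039,0],
    [-0.01,0.044,0],
  ],
  rotation=[
    [0,0,0.104],
    [0,0,0.208],
    [0,0,0.311],
    [0,0,0.415],
    [0,0,0.519],
    [0,0,0.622],
    [0,0,0.726],
    [0,0,0.83],
  ],
  gripper=0,
)

```text
clock: 13.2
eef_pos: [0.5402, 0.1762, 0.139]
tool_rot: [-0.194, 0.981, 0.0, -0.001]
ft_force: [-4.9, 1.7, 4.9]
grip_width: 0.01
grasp_force: 59.6
```

```bash
python3 st.py 0.5656 0.187 0.139
```

```text
13.2 j [ 3.150e-01  4.130e-01  6.500e-02  1.224e+00  1.000e-03 -7.600e-02] p [0.5402 0.1762 0.139 ] yaw -157.58 z [-0.001  0.    -1.   ] F [-4.9  1.7  4.9] [0.32 0.94 0.21] w 0.010024609650635088 59.56252098083496
to go [-0.111  0.001 -0.   ]
```

Call:
drive_tool(
  slide=[
    [0,0.006,0],
    [-0.001,0.011,0],
    [-0.001,0.017,0],
    [-0.003,0.023,0],
    [-0.004,0.028,0],
    [-0.006,0.033,0],
    [-0.008,0.039,0],
    [-0.01,0.044,0],
  ],
  rotation=[
    [0,0,0.104],
    [0,0,0.208],
    [0,0,0.311],
    [0,0,0.415],
    [0,0,0.519],
    [0,0,0.622],
    [0,0,0.726],
    [0,0,0.83],
  ],
)

```text
clock: 14.2
eef_pos: [0.5381, 0.1869, 0.139]
tool_rot: [0.012, 1.0, -0.0, -0.001]
ft_force: [-5.2, 0.4, 7.3]
grip_width: 0.0099
grasp_force: 59.6
```

```bash
python3 st.py 0.5656 0.187 0.139;  python3 - <<'E'
from h import *
c=bot.camera("scene");a=c["image"];np.savez("s1.npz",w=cloud(c),im=a)
cv2.imwrite("pics/g2.png",cv2.resize(a[140:300,220:400],(720,640))[:600,:,::-1])
E
```

```text
14.2 j [0.334 0.416 0.07  1.226 0.    0.358] p [0.5381 0.1869 0.139 ] yaw 178.62 z [-0.002 -0.    -1.   ] F [-5.2  0.4  7.3] [0.12 1.12 0.16] w 0.009870866665288122 59.63224232196808
to go [-0.11   0.003 -0.   ]
```

View pics/g2.png

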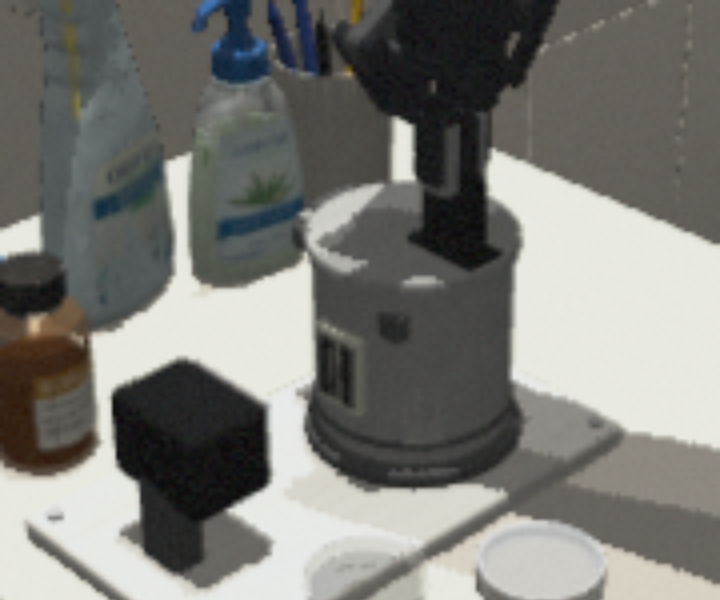

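The tag is now at (342,367) in the crop, facing the reader head at (190,440), and the fin is gripped at (455,210). I'll check the tag's angle numerically.

```bash
python3 - <<'E'
from h import *
d=np.load("s1.npz");w=d["w"];g=d["im"].mean(-1)
K=[]
w=w.copy()
# bearing of side points vs brightness at tag rows
pts=w[226:238,298:316].reshape(-1,3);b=g[226:238,298:316].ravel()
an=np.degrees(np.arctan2(pts[:,1]-.187,pts[:,0]-.5656));rr=np.hypot(pts[:,1]-.187,pts[:,0]-.5656)
for v in (228,232,236):
    print([(u,int(np.degrees(np.arctan2(w[v,u,1]-.187,w[v,u,0]-.5656))*10)/10,int(1000*np.hypot(w[v,u,1]-.187,w[v,u,0]-.5656)),int(g[v,u])) for u in range(298,315)])
E
```

```text
[(298, -13.5, 106, 180), (299, 62.7, 49, 59), (300, 76.3, 52, 37), (301, 83.1, 54, 31), (302, 85.7, 53, 52), (303, 87.9, 52, 52), (304, 90.0, 51, 71), (305, 92.4, 51, 30), (306, 96.5, 52, 21), (307, 100.6, 54, 42), (308, 101.7, 52, 63), (309, 106.3, 55, 92), (310, 105.9, 51, 87), (311, 107.5, 49, 78), (312, 109.7, 49, 68), (313, 111.7, 48, 72), (314, 115.6, 51, 73)]
[(298, -8.0, 91, 185), (299, 57.1, 49, 74), (300, 77.8, 53, 32), (301, 81.8, 53, 28), (302, 85.0, 53, 55), (303, 86.5, 51, 41), (304, 88.8, 51, 55), (305, 94.4, 53, 31), (306, 97.4, 53, 19), (307, 99.3, 52, 45), (308, 101.7, 52, 63), (309, 105.2, 53, 92), (310, 105.9, 51, 86), (311, 106.9, 48, 78), (312, 110.5, 50, 72), (313, 111.7, 48, 69), (314, 113.8, 47, 69)]
[(298, 41.1, 51, 92), (299, 59.1, 49, 69), (300, 76.2, 52, 31), (301, 79.3, 52, 24), (302, 83.7, 52, 33), (303, 85.7, 51, 31), (304, 91.8, 53, 53), (305, 94.0, 53, 53), (306, 95.9, 52, 23), (307, 99.4, 53, 39), (308, 102.9, 54, 65), (309, 103.0, 50, 88), (310, 106.0, 51, 85), (311, 106.4, 48, 80), (312, 109.2, 48, 69), (313, 112.1, 49, 73), (314, 114.6, 49, 73)]
```

Call:
drive_tool(
  slide=[
    [0,0,0],
    [0,0,0],
    [0,0,0],
    [0,0,0],
    [0,0,0],
    [0,0,0],
    [0,0,0],
    [0,0,0],
  ],
  rotation=[
    [0,0,0],
    [0,0,0],
    [0,0,0],
    [0,0,0],
    [0,0,0],
    [0,0,0],
    [0,0,0],
    [0,0,0],
  ],
)

```text
clock: 15.25
eef_pos: [0.538, 0.187, 0.139]
tool_rot: [0.011, 1.0, -0.0, -0.001]
ft_force: [-6.8, 0.9, 5.3]
grip_width: 0.0101
grasp_force: 59.6
```

Call:
drive_tool(
  slide=[
    [0,0,0],
    [0,0,0],
    [0,0,0],
    [-0.001,0,-0.005],
    [-0.003,0,-0.01],
    [-0.004,0,-0.015],
    [-0.006,0,-0.02],
    [-0.007,0,-0.025],
  ],
  rotation=[
    [0,0,0],
    [0,0,0],
    [0,0,0],
    [0,0.03,0],
    [0,0.06,0],
    [0,0.09,0],
    [0,0.12,0],
    [0,0.15,0],
  ],
)

```text
clock: 16.25
eef_pos: [0.5374, 0.1869, 0.1424]
tool_rot: [0.011, 0.999, -0.0, -0.042]
ft_force: [-8.5, 3.0, -5.9]
grip_width: 0.0096
grasp_force: 58.4
```

```bash
python3 st.py 0.5381 0.1869 0.139
```

```text
16.25 j [0.319 0.479 0.174 1.346 0.027 0.34 ] p [0.5374 0.1869 0.1424] yaw 178.72 z [-0.084  0.001 -0.996] F [-8.5  3.  -5.9] [ 0.52  1.08 -0.07] w 0.009640248769191522 58.435190320014954
to go [-0.004 -0.     0.013]
```

Call:
drive_tool(
  slide=[
    [-0.001,0,-0.005],
    [-0.003,0,-0.01],
    [-0.004,0,-0.015],
    [-0.005,0,-0.019],
    [-0.006,0,-0.023],
    [-0.008,0,-0.027],
    [-0.009,0,-0.031],
    [-0.01,0,-0.035],
  ],
  rotation=[
    [0,0.03,0],
    [0,0.06,0],
    [0,0.09,0],
    [0,0.11,0],
    [0,0.14,0],
    [0,0.16,0],
    [0,0.18,0],
    [0,0.2,0],
  ],
)

```text
clock: 17.25
eef_pos: [0.5411, 0.1869, 0.1517]
tool_rot: [0.011, 0.996, 0.0, -0.091]
ft_force: [-7.7, 1.6, -3.8]
grip_width: 0.0099
grasp_force: 59.1
```

```bash
python3 st.py 0.5381 0.1869 0.139;  python3 - <<'E'
from h import *
c=bot.camera("scene");a=c["image"];np.savez("s2.npz",w=cloud(c),im=a)
cv2.imwrite("pics/g3.png",cv2.resize(a[140:290,220:400],(720,600),interpolation=cv2.INTER_CUBIC)[:,:,::-1])
E
```

```text
17.25 j [0.3   0.565 0.325 1.506 0.057 0.318] p [0.5411 0.1869 0.1517] yaw 178.7 z [-0.182  0.003 -0.983] F [-7.7  1.6 -3.8] [ 0.36  1.23 -0.09] w 0.009888422880641429 59.062124490737915
to go [ 0.002 -0.     0.052]
```

View pics/g3.png

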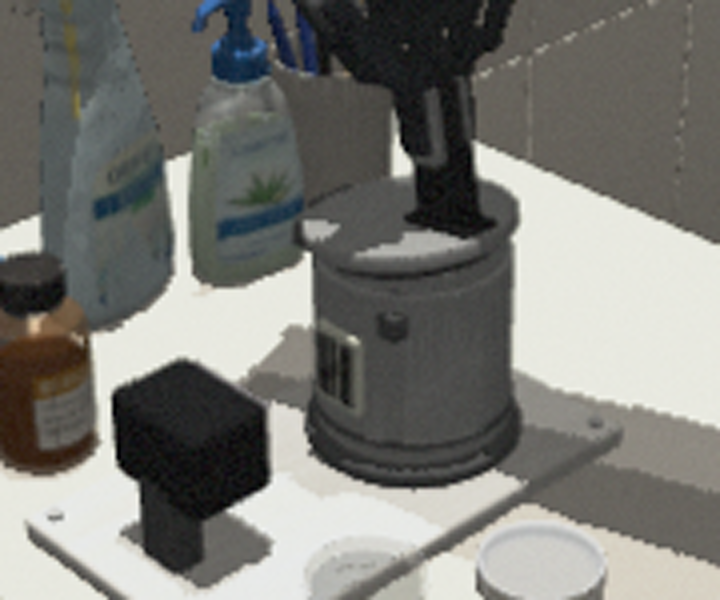

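The lid has let go and stands slightly open: its rim at (430,265) is lifted and the fin at (450,200) is still gripped. The tag at (340,367) still faces the reader. Next I'll measure the lid angle.

```bash
cat > lid.py <<'E'
from h import *
w=cloud(bot.camera("scene"))
q=w[185:207,293:352].reshape(-1,3);q=q[np.isfinite(q).all(1)]
h=np.array([.6236,.1858]);x=h[0]-q[:,0];r=np.hypot(q[:,0]-.5656,q[:,1]-.187)
k=(r<.053)&(q[:,2]>.118)&(q[:,2]<.128+.35*x)&(abs(q[:,1]-.187)>.013);q=q[k]
for _ in range(4):
    A=np.c_[q[:,:2]-h,np.ones(len(q))];s=np.linalg.lstsq(A,q[:,2],rcond=None)[0];e=A@s-q[:,2];q=q[abs(e)<max(.002,2*e.std())]
n=np.array([-s[0],-s[1],1]);print(len(q),"tilt",np.arctan(-s[0]),"side",s[1],"z at hinge",s[2],"rms",e.std())
E
python3 lid.py
```

```text
455 tilt 0.13545989556934618 side -0.00464345848797762 z at hinge 0.13170923963428718 rms 0.0009942617453067959
```

```bash
sed 's/w=cloud.*/w=np.load("s1.npz")["w"]/' lid.py > lid0.py; python3 lid0.py; sed 's/s1/s2/' lid0.py|python3 -
```

```text
456 tilt 0.0034609211372286118 side 0.0029885564532957376 z at hinge 0.13047556859949128 rms 0.0007877008182532853
454 tilt 0.13748767050300287 side -0.00697969631706874 z at hinge 0.13153723880594792 rms 0.0010689664386573658
```

Call:
drive_tool(
  slide=[
    [-0.001,0,-0.004],
    [-0.002,0,-0.008],
    [-0.003,0,-0.012],
    [-0.003,0,-0.013],
    [-0.003,0,-0.013],
    [-0.003,0,-0.013],
    [-0.003,0,-0.013],
    [-0.003,0,-0.013],
  ],
  rotation=[
    [0,0.02,0],
    [0,0.03,0],
    [0,0.05,0],
    [0,0.05,0],
    [0,0.05,0],
    [0,0.05,0],
    [0,0.05,0],
    [0,0.05,0],
  ],
)

```text
clock: 18.35
eef_pos: [0.5429, 0.1868, 0.1549]
tool_rot: [0.011, 0.995, 0.001, -0.103]
ft_force: [-6.7, 2.1, -1.2]
grip_width: 0.0098
grasp_force: 59.2
```

```bash
python3 st.py 0.5381 0.1869 0.139; python3 lid.py; python3 lid.py
```

```text
18.35 j [0.295 0.588 0.368 1.548 0.063 0.312] p [0.5429 0.1868 0.1549] yaw 178.7 z [-0.205  0.004 -0.979] F [-6.7  2.1 -1.2] [ 0.33  1.18 -0.04] w 0.009752110231246789 59.213027358055115
to go [0.006 0.    0.066]
451 tilt 0.15666095508974606 side -0.011482992129459288 z at hinge 0.13267823134087176 rms 0.001757164528084418
447 tilt 0.15916029290865738 side -0.018507555768779563 z at hinge 0.1326727043936013 rms 0.0016794314751935495
```

```bash
python3 - <<'E'
from h import *
c=bot.camera("scene");a=c["image"];w=cloud(c)
cv2.imwrite("pics/g4.png",cv2.resize(a[165:265,280:380],(600,600),interpolation=cv2.INTER_CUBIC)[:,:,::-1])
w0=np.load("s1.npz")["w"]
q=w[183:207,293:352].reshape(-1,3);q=q[np.isfinite(q).all(1)]
x=.6236-q[:,0];y=q[:,1]-.187
for lo in range(0,110,10):
    k=(abs(x*1000-lo-5)<5)&(abs(y)>.013)&(y>0)&(y<.05)&(q[:,2]>.12)&(q[:,2]<.16)
    if k.sum()>5: print(lo+5,k.sum(),np.median(q[k,2]).round(4),"ang",np.median((q[k,2]-.1303)/x[k]).round(3))
E
```

```text
15 14 0.1336 ang 0.228
25 27 0.1362 ang 0.235
35 44 0.1375 ang 0.21
45 39 0.1397 ang 0.209
55 39 0.1416 ang 0.205
65 45 0.1433 ang 0.202
75 57 0.145 ang 0.2
85 65 0.1459 ang 0.182
95 73 0.1454 ang 0.156
105 40 0.1468 ang 0.162
```

View pics/g4.png

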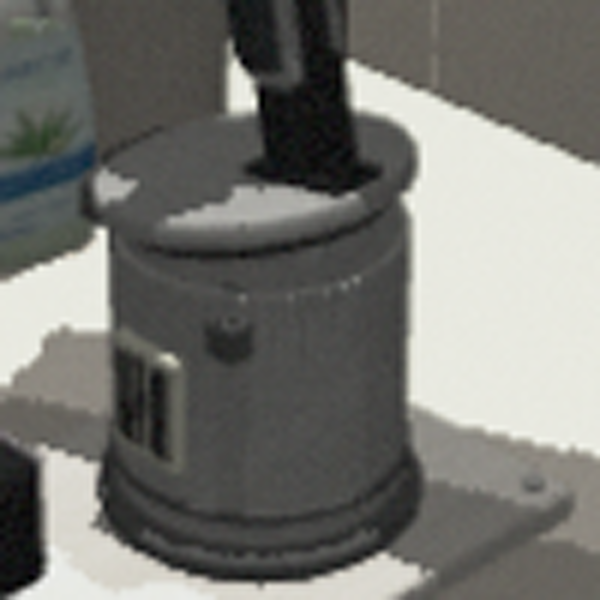

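The lid is open by about 0.19 rad, by both the grasp geometry and the lid slope, which gives a gap of about 2 cm. In the picture the fin is still gripped at (310,170) and the tag at (148,405) has not moved.

```bash
python3 -c "
from workcell import bot
print(bot.job_done())"
```

```text
the job is handed in; nothing more can be done
None
```

The job is handed in at about 18.5 s: I turned the tag to within about 1.5° of square to the reader and held it there for over a second. I then broke the seal and left the lid held by its fin at about 0.19 rad, roughly a 2 cm gap; I saw no contact with the bottle, beaker or dish but did not re-measure them.

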